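# Close up the bench dust collector: drawer shut, cover held over its screw holes

## Robot

A 6-joint arm with a two-finger parallel gripper is mounted at the origin on the work surface. World frame = base frame: x ahead of the robot, y to its left, z up, the work surface at z = 0. Lengths are in m, angles in degrees, forces in N, time in s.
With the tool pointing down it reaches from about 0.35 to 0.725 m from the base axis. Payload 4.3 kg.
Tool frame: the origin (TCP) lies between the finger pads; the fingertips stand 17 mm ahead of it and the grasp point (between the pads) lies 2 mm behind it; z points along the fingers, y is the direction in which the jaws open and shut (so a half turn about z gives the same grasp; the last joint's range is limited). The gripper opens to 85 mm and grips with 20 to 120 N. Pads are 22 mm wide; open, the fingers measure 114 mm over their backs; the gripper's body (76 mm by 85 mm) begins 54 mm behind the grasp point. The pads swing forward as they close: fully open they stand 13 mm farther back than shut.
Start: joints at [-71.981, 21.618, 4.641, 73.018, 0, 83.68], TCP at [0.237, -0.524, 0.21] pointing down, gripper open.
Joint ranges: [-156.06, 156.06], [-48.1, 94.91], [-58.44, 69.94], [-101.28, 121.22], [-78.64, 73.56], [-180, 180]. Speed limits (degrees/s): [147.25, 147.25, 180, 180, 180, 180].

## Interface

Orientations are given as a 3x3 rotation matrix whose columns are the frame's x, y, z axes.
In Python, from plant import robot gives the robot as it stands.
- The arm moves only by the tool apply_moves, never from a script. Its argument "rows" is a list of rows, each a list of 3 entries, a list of its own where there are three numbers: the turn, a rotation vector about the tool's x, y, z in degrees, then the shift along the tool's x, y, z in cm, then the gripper's target within -1 to 1 (fully open at 1, half-way at 0, shut at -1). In form: [[[wx, wy, wz], [dx, dy, dz], fingers], ...]. A call has 1 to 12 rows; each row shifts and turns the pose as measured when the row begins, along the tool's axes as they then stand; what a row does not reach is not made up. A row lasts 1/8 s, in which the tool goes at most 62.5 mm and 10.7 degrees, less where a joint would pass 70% of its speed; a pose out of reach is approached as far as the arm can. A call is refused whole if a number of a shift passes 6.25 or a number of a turn 10.7, either way. A call with a gripper value outside its range is refused whole. The fingers move at their own pace and stop on an object; "newtons" is the grip in N (left out, the last holds). Time passes only in rows, so rows that do not move let the fingers close. It gives the time, the measured TCP pose, the force and the opening at its end, in the units of the state.
- robot.get_state(): the state, without advancing time (a new reading comes with each control period).
- robot.get_image(name): name is "scene" or "top" or "wrist"; returns a dict with "img" (480x640x3 uint8, red, green, blue), "range_z" (480x640 float32, m along the optical axis (not along the pixel's ray), 0 where there is no reading), "fov_y" (degrees; the focal length in pixels is half the picture's height over the tangent of half this angle, whatever the lens; pixels are square), "cx", "cy" (the principal point, pixels), "origin" and "orientation" of the camera in the world. Camera axes: x right, y down, z forward; pixel columns grow to the right and rows downward; lengths in m; the calibration is good to about 2 mm. A picture is of the moment at which its call begins.
- robot.finish_job(): hands the job in, once; it reports no verdict.
The state is a dict: "time_s": time; "q": joint angles; "joint_velocities": joint speeds; "effort": joint torques, N m; "ee_pos": TCP position; "tcp_rot": TCP orientation; "ft_force": force on the tool from outside, world axes, zero at the start; "torque": the same for the moment, N m; "finger_gap": finger opening in m.
Only numpy, scipy, OpenCV 4.12 (cv2) and the standard library are available. Lean on these libraries where they do the work, as an engineer would, in place of code of your own. Each camera call takes 0.05 s, during which the arm holds its last target. There are 200 camera calls.

## Task

The fresh filter is loaded in the little dust collector, so close it up: first push its drawer fully home, then pick up the three-hole cover by its red grip and hold it level over the collector, about 15 mm above the top and not touching it, with its three holes lined up over the three threaded holes so that I can drop the screws straight through. Finish while still holding it there, perfectly still; do not set it down or let go. Leave the four-hole plate and everything else on the bench where it is.

Things in the scene. Friction and masses are not known exactly. Their poses are not given: they have to be found in the camera images.
- collector: Grey metal box with green top, screwed down: 180 mm (its x) x 140 (y) x 100 high. Origin: centre of its underside, z up. Drawer in its -x end, slides out along -x. Top: open 56 x 50 mm window in the middle and three 8 mm threaded holes with brass rims (two at the drawer end, one at the far end). Bolt heads 4 mm high at x 75, y +-50; hose spigot 50 mm out of the +x end.
- drawer (a joint): How far the drawer is out, m: 0 is fully shut against its stop, 0.09 fully out. Starts 0.05 to 0.085. Slides with about 3 N of friction and stays where it is left. Its green front is 136 mm wide, 12 mm thick, from 15 to 85 mm above the bench, and covers the box end when shut.
- pull_face (a point): Middle of the outer face of the drawer's black pull, a solid block 50 mm wide, 22 tall, sticking 28 mm out of the green front, its middle 62 mm above the bench. Moves with the drawer; shut, it lies 130 mm from the collector's origin along its -x. Push this face along the collector's +x to shut the drawer.
- thread0 (a point): Mouth of the collector's threaded hole at its x = -45, y = +30 mm, on the top surface (100 mm above the bench).
- thread1 (a point): Mouth of the threaded hole at the collector's x = -45, y = -30 mm, on the top surface.
- thread2 (a point): Mouth of the single threaded hole at the collector's x = +45, y = 0, on the top surface.
- cover: Loose bright aluminium plate 120 mm (its x) x 90 (y) x 6, about 0.28 kg, flat on the bench. Origin: centre of its underside, z up. Red grip: upright solid block on the middle, 50 mm along x, 18 thick along y, from 6 to 50 mm above the underside. Three 14 mm through holes, two at the -x end, one at the +x end; the single hole belongs over the single threaded hole.
- hole0 (a point): Centre of the cover's hole at its x = -45, y = +30 mm, on the underside. Belongs over thread0.
- hole1 (a point): Centre of the cover's hole at its x = -45, y = -30 mm, on the underside. Belongs over thread1.
- hole2 (a point): Centre of the cover's single hole at its x = +45, y = 0, on the underside. Belongs over thread2.
- spare: Another machine's plate, not wanted here: dark steel, 100 x 100 x 6 mm with four holes and a black grip, loose on the bench, 50 mm high in all. The cover and this plate may lie in either of two places. Origin at the centre of its underside. Leave alone.
- tub: Clear open tub with screws, 100 x 75 x 45 mm, origin at the centre of its underside. Leave alone.
- glue: White glue bottle, 60 mm across and 170 mm high, standing, origin at the centre of its underside. Leave alone.
- nail_block: Beech block 200 x 55 x 70 mm with a row of nails standing 32 mm out of its top, origin at the centre of its underside. Leave alone.
- hammer: Hammer lying on the bench, handle along its -x, origin under it. Leave alone.
- screwdriver: Screwdriver lying on the bench, handle along its -x, origin under it. Leave alone.
- sander: Cork sanding block 110 x 65 x 26 mm with an orange top, origin at the centre of its underside. Leave alone.
There are look-alikes about, which are no part of the job. What is shaped like the cover but yellow is not meant.

How it is judged (in metres and radians):
On the way, in this order (a step that is already met when the one before it is completed fails the run):
1. the drawer is pushed fully home while the cover still lies on the bench (value of joint drawer below 0.004 m and height (world z) of cover below 0.02 m), for 0.2 s.
2. the cover is lifted clear by the gripper (height (world z) of cover above 0.04 m and contact force between cover and the fingers above 1 N), for 0.2 s.
At the end, for the whole second after the job is handed in: Drawer within 4 mm of shut; cover gripped, still, level within 4.5 degrees, its underside 5 to 28 mm above the collector's top, each hole within 4 mm sideways of its own threaded hole, touching nothing but the gripper; every other loose thing within 30 mm of where it began (value of joint drawer below 0.004 m and horizontal distance between hole0 and thread0 below 0.004 m and horizontal distance between hole1 and thread1 below 0.004 m and horizontal distance between hole2 and thread2 below 0.004 m and z of cover in the frame of collector between 0.105 and 0.128 m and angle between cover's own z axis and vertical below 0.08 rad and contact force between cover and the fingers above 1 N and contact force between cover and collector below 0.1 N and linear speed of cover below 0.02 m/s and distance of each of spare, tub, glue, nail_block, hammer, screwdriver, sander from where it was at the start of the episode below 0.03 m and contact force between cover and spare below 0.1 N and contact force between cover and tub below 0.1 N and contact force between cover and glue below 0.1 N and contact force between cover and nail_block below 0.1 N and contact force between cover and hammer below 0.1 N and contact force between cover and screwdriver below 0.1 N and contact force between cover and sander below 0.1 N); the arm keeps its last pose, push and grip.
It fails at once if another loose thing on the bench is shifted by more than 30 mm or knocked over (distance of any of spare, tub, glue, nail_block, hammer, screwdriver, sander from where it was at the start of the episode above 0.03 m or angle between glue's own z axis and vertical above 0.5 rad).
It also fails if it takes over 58 s, if anything falls off the work surface, if the arm or the gripper's body presses on something with over 40 N, if the wrist force passes 120 N, or if a joint passes its speed limit or range.

## Working session

There is one attempt and no reset: what is moved stays moved. The work goes in short steps, Python scripts to look and compute and a tool call to move; the robot and the scene stay as the last step left them, time stands still between calls to the robot, and variables do not carry over. Pictures are saved under pics/ and viewed, about 8 in all and at most 12, crops included, and the job is handed in when it is done.

Besides the shell and the picture viewer there is one more tool, called as name(argument=value, ...), one argument or row to a line, values as JSON. apply_moves: Moves the arm, as the interface text tells. Its arguments: {"type":"object","properties":{"rows":{"type":"array","items":{"type":"array"}},"newtons":{"type":"number"}},"required":["rows"]}

```bash
mkdir -p pics
cat > h.py <<'E'
import numpy as np, cv2, pickle
from plant import robot
def shot(name,tag):
    d=robot.get_image(name); pickle.dump(d,open(f'pics/{tag}.pkl','wb'))
    cv2.imwrite(f'pics/{tag}.png',d['img'][:,:,::-1]); return d
def load(tag): return pickle.load(open(f'pics/{tag}.pkl','rb'))
def rays(d,uv):
    f=240/np.tan(np.radians(d['fov_y']/2)); uv=np.atleast_2d(uv).astype(float)
    r=np.c_[(uv[:,0]-d['cx'])/f,(uv[:,1]-d['cy'])/f,np.ones(len(uv))]
    return r@np.array(d['orientation']).T
def onz(d,uv,z):   # pixel ray cut with plane z
    r=rays(d,uv);o=np.array(d['origin']); return o+r*((z-o[2])/r[:,2])[:,None]
def dep(d,uv):     # pixel by depth
    uv=np.atleast_2d(uv); r=rays(d,uv)
    return np.array(d['origin'])+r*np.array([d['range_z'][int(v),int(u)] for u,v in uv])[:,None]
def crop(d,x,y,w,h,k,tag):
    cv2.imwrite(f'pics/{tag}.png',cv2.resize(d['img'][y:y+h,x:x+w,::-1],None,fx=k,fy=k,interpolation=cv2.INTER_CUBIC))
E
python3 - <<'E'
from h import *
for n in('scene','top'):
    d=shot(n,n+'0'); print(n,d['fov_y'],d['cx'],d['cy'],np.round(d['origin'],3),np.round(d['orientation'],3).tolist())
print(robot.get_state())
E
```

```text
scene 57.1601842462921 319.4473356432703 239.24264470736333 [1.34  0.051 0.992] [[-0.201, 0.722, -0.663], [0.979, 0.137, -0.147], [-0.015, -0.679, -0.734]]
top 57.14806468932367 313.40920676495904 234.0689611486938 [ 0.395 -0.126  1.386] [[0.0, -0.995, 0.102], [-1.0, -0.002, -0.016], [0.017, -0.102, -0.995]]
{'time_s': 0.1, 'q': array([-7.19785280e+01,  2.16582669e+01,  4.57136022e+00,  7.30174710e+01,
        3.97071009e-04,  8.36779538e+01]), 'joint_velocities': array([-0.00454654, -0.1122591 ,  0.19520652, -0.01977483,  0.0267532 ,
        0.08534241]), 'effort': array([ 1.02604372e-03, -4.64693606e+01,  2.70582658e+01,  1.19862542e-02,
       -2.54680867e-05,  3.99249359e-06]), 'ee_pos': array([ 0.23681428, -0.52329653,  0.20925401]), 'tcp_rot': array([[ 9.11090514e-01,  4.12205973e-01, -5.57005575e-04],
       [ 4.12206297e-01, -9.11088887e-01,  1.73450419e-03],
       [ 2.07491397e-04, -1.80989152e-03, -9.99998341e-01]]), 'ft_force': array([-0.48088247,  1.09785508,  0.64877444]), 'torque': array([0.03243867, 0.02256898, 0.0365452 ]), 'finger_gap': 0.08545323842269387}
```

View pics/top0.png

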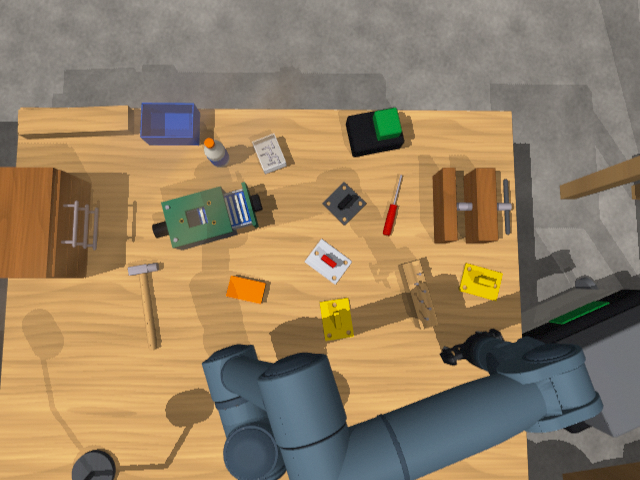

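View pics/scene0.png

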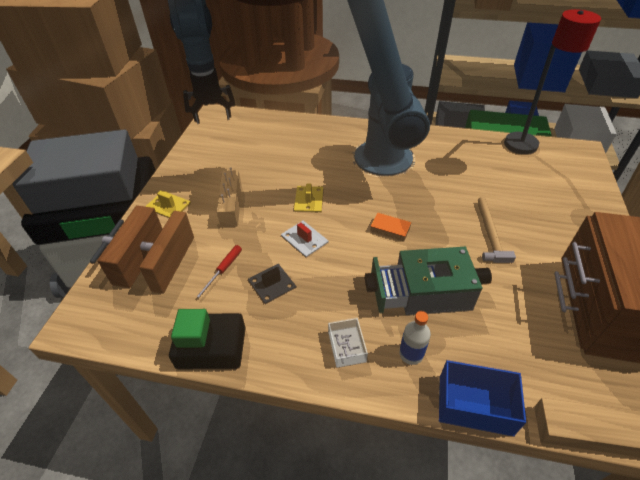

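Top view: the collector is at (210,217), with its open drawer and pull at the right (255,203) and its spigot at the left (160,230). Candidates for the cover:
- Bright plate with red grip at (328,262): it fits the description.
- Yellow plates at (337,318) and (482,282): look-alikes, ruled out by colour.
- Dark plate at (345,203): the spare.

I'll confirm with one enlarged crop.

Run:
```python
from h import *
d=load('top0'); crop(d,150,170,210,130,3.8,'c1')
print(np.round(dep(d,[[257,203],[210,240],[328,262],[345,203],[215,150],[270,150],[245,290]]),3))
```

```text
[[ 0.624  0.022  0.073]
 [ 0.514  0.165  0.051]
 [ 0.448 -0.193  0.047]
 [ 0.63  -0.246  0.044]
 [ 0.77   0.139  0.132]
 [ 0.808 -0.01   0.008]
 [ 0.363  0.06   0.027]]
```

View pics/c1.png

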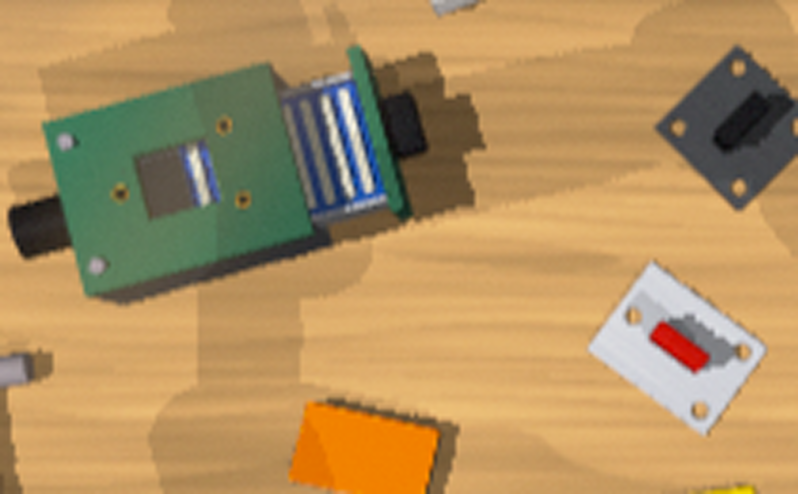

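The crop confirms it. The bright plate has three holes: single (633,316), pair (700,410) and (743,351), with a red grip at (680,347). The collector threads are at (243,199), (224,125) and, single, (120,192). The pull face is at about (425,125).

```bash
cat >> h.py <<'E'
def fit(P,M):  # 2D rigid fit world P = R M + t -> x,y,yaw(deg),residuals mm
    P=np.array(P)[:,:2];M=np.array(M);p=P.mean(0);m=M.mean(0)
    H=(M-m).T@(P-p); a=np.arctan2(H[0,1]-H[1,0],H[0,0]+H[1,1])
    R=np.array([[np.cos(a),-np.sin(a)],[np.sin(a),np.cos(a)]]); t=p-R@m
    return t,np.degrees(a),1000*np.linalg.norm(M@R.T+t-P,axis=1),R
HM=np.array([[-.045,.03],[-.045,-.03],[.045,0]])
E
python3 - <<'E'
from h import *
d=load('top0'); f=lambda a: np.array(a)/3.8+[150,170]-0.37
t,a,r,R=fit(onz(d,f([[243,199],[224,125],[120,192]]),.1),HM); print('coll',t,a,r)
print('pull shut face',t+R@[-.13,0], 'pull now (crop)',onz(d,f([[422,125]]),.062))
p=onz(d,f([[422,125]]),.062)[0,:2]; print('local',R.T@(p-t))
t2,a2,r2,R2=fit(onz(d,f([[700,410],[743,351],[633,316]]),.006),HM); print('cover',t2,a2,r2)
print('grip',dep(d,f([[680,347]])))
s=robot.get_state();x=s['tcp_rot'];print('tool yaw x axis',np.degrees(np.arctan2(x[1,0],x[0,0])))
E
```

```text
coll [0.5798322  0.19673083] 105.34545794706082 [0.01218319 0.16208699 0.15416155]
pull shut face [0.61423517 0.07136563] pull now (crop) [[0.62774367 0.01221972 0.062     ]]
local [-0.19061209  0.00262537]
cover [ 0.45203006 -0.19418122] 53.88316897931909 [0.127918   0.21226091 0.10887741]
grip [[ 0.45109762 -0.19416727  0.0511607 ]]
tool yaw x axis 24.343507046465323
```

apply_moves(
  rows=[
    [[0,0,0],[4.7,-2.3,0],-1],
    [[0,0,0],[4.7,-2.3,0],-1],
    [[0,0,0],[4.7,-2.3,0],-1],
    [[0,0,0],[4.7,-2.3,0],-1],
    [[0,0,0],[4.7,-2.3,0],-1],
    [[0,0,0],[4.7,-2.3,0],-1],
    [[0,0,0],[4.7,-2.3,0],-1],
    [[0,0,0],[4.7,-2.3,0],-1],
    [[0,0,0],[4.7,-2.3,0],-1],
    [[0,0,0],[4.7,-2.3,0],-1],
    [[0,0,0],[4.7,-2.3,0],-1],
    [[0,0,0],[4.7,-2.3,0],-1],
  ],
)

```text
time_s: 1.6
ee_pos: [0.6459, -0.027, 0.204]
tcp_rot: [[0.915, 0.404, -0.008], [0.404, -0.915, 0.006], [-0.005, -0.008, -1.0]]
ft_force: [0.3, -0.8, -0.0]
finger_gap: 0.0001
```

apply_moves(
  rows=[
    [[0,0,-10.1],[0,0,0],-1],
    [[0,0,-10.1],[0,0,0],-1],
    [[0,0,-10.1],[0,0,0],-1],
    [[0,0,-10.1],[0,0,0],-1],
    [[0,0,-10.1],[0,0,0],-1],
    [[0,0,-10.1],[0,0,0],-1],
    [[0,0,-10.1],[0,0,0],-1],
    [[0,0,-10.1],[0,0,0],-1],
    [[0,0,0],[0,0,0],-1],
  ],
)

```text
time_s: 2.72
ee_pos: [0.6444, -0.0212, 0.1959]
tcp_rot: [[-0.303, 0.953, -0.021], [0.953, 0.304, 0.008], [0.014, -0.017, -1.0]]
ft_force: [0.4, -0.7, -0.0]
finger_gap: -0.0001
```

```bash
cat >> h.py <<'E'
def to(xyz,yaw):  # remaining move in tool axes: cm and deg
    s=robot.get_state();R=np.array(s['tcp_rot']);c,q=np.cos(np.radians(yaw)),np.sin(np.radians(yaw))
    G=np.array([[c,q,0],[q,-c,0],[0,0,-1]])
    print('t',round(s['time_s'],2),'pos',np.round(s['ee_pos'],4),'yaw',round(np.degrees(np.arctan2(R[1,0],R[0,0])),2),'gap',round(s['finger_gap'],4),'F',np.round(s['ft_force'],1))
    print(' turn',np.round(np.degrees(cv2.Rodrigues(R.T@G)[0].ravel()),2),'shift',np.round(100*R.T@(np.array(xyz)-s['ee_pos']),2))
E
python3 -c "
from h import *
to([.643,-.035,.07],105.3)"
```

```text
t 2.73 pos [ 0.6444 -0.0212  0.1959] yaw 107.66 gap -0.0001 F [ 0.4 -0.7 -0. ]
 turn [-1.01 -0.79  2.37] shift [-1.45 -0.34 12.58]
```

apply_moves(
  rows=[
    [[-1,-0.8,2.4],[-1.4,-0.3,1],-1],
    [[0,0,0],[0,0,4],-1],
    [[0,0,0],[0,0,4],-1],
    [[0,0,0],[0,0,3],-1],
    [[0,0,0],[0,0,0.5],-1],
    [[0,0,0],[0,0,0],-1],
  ],
)

```text
time_s: 3.48
ee_pos: [0.6459, -0.0359, 0.0676]
tcp_rot: [[-0.245, 0.969, 0.001], [0.969, 0.245, -0.001], [-0.001, 0.001, -1.0]]
ft_force: [0.2, -0.5, 0.1]
finger_gap: 0.0001
```

```bash
python3 -c "
from h import *
to([.6175,.0605,.07],105.3)
shot('scene','s1');crop(load('s1'),300,200,240,180,3.3,'s1c')"
```

```text
t 3.48 pos [ 0.6459 -0.0359  0.0676] yaw 104.2 gap 0.0001 F [ 0.2 -0.5  0.1]
 turn [ 0.04  0.05 -1.1 ] shift [10.04 -0.38 -0.25]
```

View pics/s1c.png

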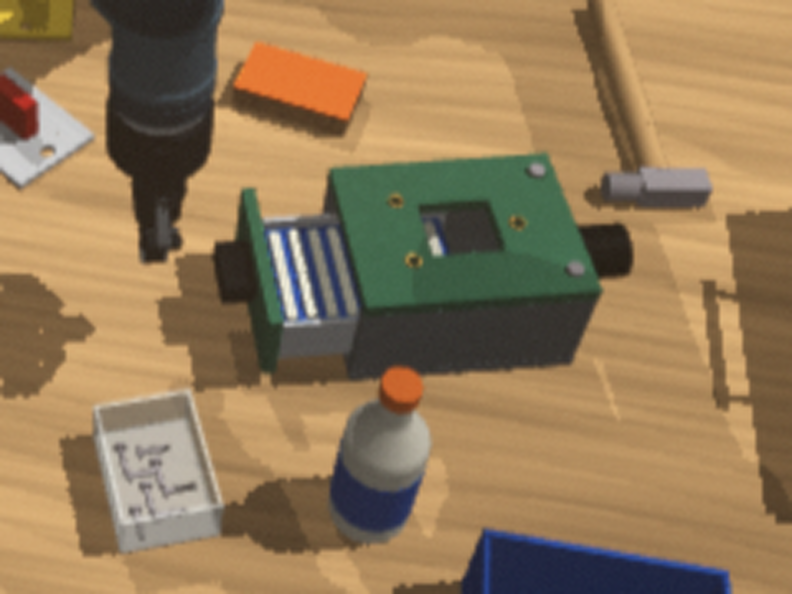

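The closed fingers (155,245) stand squarely in front of the pull (230,270), so I push.

apply_moves(
  rows=[
    [[0,0,-1.1],[2,-0.4,-0.2],-1],
    [[0,0,0],[2,0,0],-1],
    [[0,0,0],[1.5,0,0],-1],
    [[0,0,0],[1.5,0,0],-1],
    [[0,0,0],[1,0,0],-1],
    [[0,0,0],[0,0,0],-1],
  ],
)

```text
time_s: 4.28
ee_pos: [0.622, 0.0474, 0.0743]
tcp_rot: [[-0.267, 0.964, 0.008], [0.964, 0.267, -0.001], [-0.003, 0.008, -1.0]]
ft_force: [-0.2, 0.6, -0.5]
finger_gap: -0.0001
```

```bash
python3 -c "
from h import *
to([.6175,.0605,.07],105.3)"
```

```text
t 4.28 pos [0.622  0.0474 0.0743] yaw 105.48 gap -0.0001 F [-0.2  0.6 -0.5]
 turn [0.44 0.16 0.19] shift [ 1.39 -0.09  0.42]
```

apply_moves(
  rows=[
    [[0,0,0],[0.5,0,0.3],-1],
    [[0,0,0],[0.4,0,0],-1],
    [[0,0,0],[0.3,0,0],-1],
  ],
)

```text
time_s: 4.65
ee_pos: [0.6189, 0.0585, 0.0706]
tcp_rot: [[-0.265, 0.964, 0.008], [0.964, 0.265, -0.001], [-0.003, 0.007, -1.0]]
ft_force: [-0.3, -0.0, 0.1]
finger_gap: 0.0001
```

apply_moves(
  rows=[
    [[0,0,0],[0.3,0,0],-1],
    [[0,0,0],[0.3,0,0],-1],
  ],
)

```text
time_s: 4.9
ee_pos: [0.6173, 0.0642, 0.0705]
tcp_rot: [[-0.265, 0.964, 0.008], [0.964, 0.265, -0.001], [-0.003, 0.007, -1.0]]
ft_force: [0.2, 0.3, 0.9]
finger_gap: 0.0
```

```bash
python3 -c "
from h import *
shot('scene','s2');crop(load('s2'),330,220,150,110,5,'s2c')"
```

```text
(no output)
```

View pics/s2c.png

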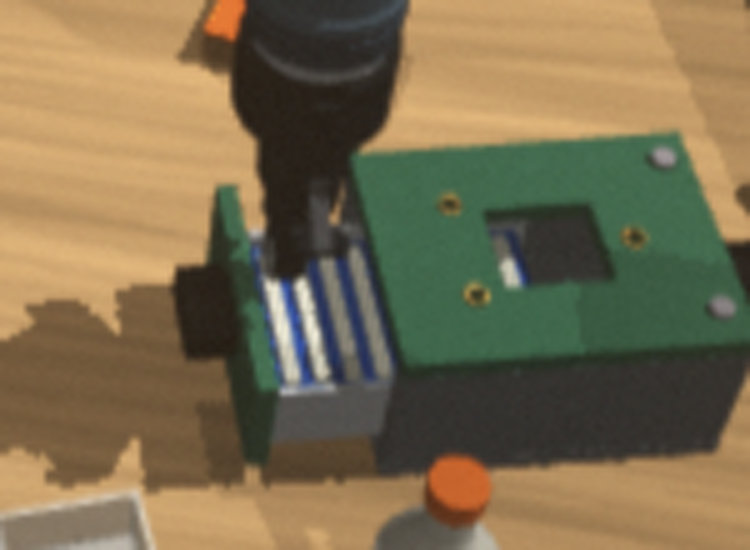

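The picture shows the fingers (285,268) above the filter behind the green front (240,330), and the drawer is still out. I was evidently not at pull height, so I check the fingertip height by depth.

```bash
python3 -c "
from h import *
d=load('s2')
for u,v in[(385,271),(386,273),(388,268),(390,262),(372,283),(380,283),(374,260)]: print((u,v),np.round(dep(d,[[u,v]]),3))
d=load('s1')
for u,v in[(346,276),(346,272),(351,272),(370,277)]: print((u,v),np.round(dep(d,[[u,v]]),3))
for tag in('s1','s2'):
  d=load(tag);f=240/np.tan(np.radians(d['fov_y']/2))
  P=np.array([[.6459,-.0359,.0676],[.6173,.0642,.0705]][tag=='s2']);P=P-[0,0,.017]
  c=np.array(d['orientation']).T@(P-d['origin']);print(tag,f*c[0]/c[2]+d['cx'],f*c[1]/c[2]+d['cy'])
  for b in([-.19,0,.062],[-.15,0,.085]):
    pass
s=robot.get_state();print(s)
"
```

```text
(385, 271) [[0.644 0.06  0.138]]
(386, 273) [[0.631 0.063 0.115]]
(388, 268) [[0.663 0.066 0.175]]
(390, 262) [[0.63  0.069 0.159]]
(372, 283) [[0.636 0.032 0.072]]
(380, 283) [[0.644 0.052 0.088]]
(374, 260) [[0.57  0.028 0.088]]
(346, 276) [[ 0.657 -0.034  0.112]]
(346, 272) [[ 0.702 -0.029  0.185]]
(351, 272) [[ 0.696 -0.018  0.181]]
(370, 277) [[0.618 0.024 0.074]]
s1 345.4283684043447 287.0500685234033
s2 384.57262816899316 283.62353628859626
{'time_s': 4.95, 'q': array([ 1.51705339e-01,  3.04762281e+01, -2.58524670e+00,  5.64989594e+01,
       -5.04153031e-02,  7.47754019e+01]), 'joint_velocities': array([-0.14347236,  0.05548799,  0.11298542,  0.05970084, -0.09915318,
       -0.52134736]), 'effort': array([-6.77094273e-01, -5.17316937e+01,  2.53715998e+01, -1.63087291e-01,
       -9.29666776e-02,  9.77707095e-03]), 'ee_pos': array([0.61714232, 0.06464222, 0.07050397]), 'tcp_rot': array([[-2.65143118e-01,  9.64178529e-01,  7.67409390e-03],
       [ 9.64204816e-01,  2.65157188e-01, -8.59596814e-04],
       [-2.86364595e-03,  7.17148211e-03, -9.99970184e-01]]), 'ft_force': array([-0.4126826 ,  1.15953405,  0.36929035]), 'torque': array([0.01531635, 0.0178062 , 0.01674137]), 'finger_gap': -0.00027941835807791175}
```

```bash
cat >> h.py <<'E'
def proj(d,P):
    c=(np.atleast_2d(P)-d['origin'])@np.array(d['orientation']);f=240/np.tan(np.radians(d['fov_y']/2))
    return c[:,:2]/c[:,2:]*f+[d['cx'],d['cy']]
E
python3 -c "
from h import *
d=load('s2')
t,R=np.array([.5798,.1967]),np.array([[-.2646,-.9644],[.9644,-.2646]])
print('threads',proj(d,np.c_[HM@R.T+t,[.1]*3]))
d=load('scene0');print('start tips',proj(d,[[.237,-.523,.209],[.237+.057*.41,-.523-.057*.91,.205],[.237-.057*.41,-.523+.057*.91,.205]]))
crop(d,160,50,100,90,6,'z0')
d=shot('wrist','w2'); print(np.round(d['origin'],3),np.round(d['orientation'],2).tolist()); 
a=d['img'][:,:,::-1]; b=cv2.resize(cv2.imread('pics/z0.png'),(400,360)); c=np.zeros((480,1040,3),np.uint8); c[:,:640]=a;c[:360,640:]=b
cv2.imwrite('pics/z1.png',cv2.resize(c,(800,369)))
"
```

```text
threads [[419.32809713 261.24514802]
 [424.51987731 279.39717215]
 [456.34387326 268.04537405]]
start tips [[215.30381926 130.52623359]
 [197.30841821 134.09910604]
 [233.57274336 129.15575578]]
[0.595 0.14  0.233] [[0.96, 0.25, 0.09], [0.26, -0.92, -0.3], [0.01, 0.31, -0.95]]
```

View pics/z1.png

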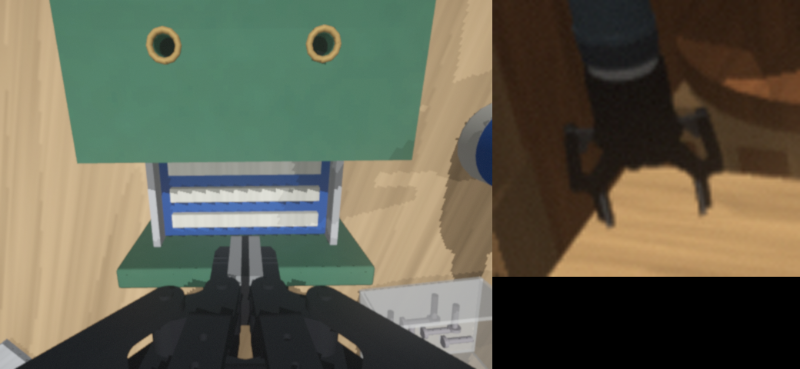

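```bash
python3 -c "
from h import *
d=load('w2'); print(d['fov_y'],d['cx'],d['cy'])
print('threads via rays z=.1',onz(d,[[212,58.5],[420,57]],.1)[:,:2],'expected',[.5798-.2646*-.045-.9644*.03,.1967-.9644*.045-.2646*.03],[.5798+.2646*.045+.9644*.03,.1967-.9644*.045+.2646*.03])
print('depth box top',np.round(dep(d,[[316,100],[316,160],[150,150],[450,150],[316,20]]),4))
print('bench',np.round(dep(d,[[30,200],[60,300],[590,90]]),4))
for v in range(300,345,4): print(v,np.round(dep(d,[[307,v],[331,v]]),3).tolist())
"
```

```text
58.68581073460208 318.34811682957917 245.77026683705623
threads via rays z=.1 [[0.56325692 0.14474536]
 [0.62067149 0.16098011]] expected [0.562775, 0.14536400000000002] [0.6206389999999999, 0.16124000000000002]
depth box top [[0.5949 0.1418 0.0994]
 [0.5996 0.1248 0.0987]
 [0.5495 0.1142 0.0987]
 [0.6387 0.1387 0.0989]
 [0.5894 0.1621 0.1007]]
bench [[ 4.554e-01  5.060e-02 -1.500e-03]
 [ 4.768e-01 -6.500e-03 -1.100e-03]
 [ 7.296e-01  1.855e-01  1.000e-04]]
300 [[0.614, 0.055, 0.049], [0.625, 0.059, 0.05]]
304 [[0.615, 0.054, 0.05], [0.626, 0.057, 0.051]]
308 [[0.61, 0.073, 0.095], [0.619, 0.075, 0.095]]
312 [[0.61, 0.074, 0.099], [0.618, 0.076, 0.099]]
316 [[0.61, 0.074, 0.103], [0.618, 0.076, 0.102]]
320 [[0.61, 0.074, 0.106], [0.618, 0.076, 0.105]]
324 [[0.61, 0.074, 0.107], [0.618, 0.076, 0.108]]
328 [[0.61, 0.074, 0.11], [0.595, 0.14, 0.233]]
332 [[0.611, 0.074, 0.113], [0.618, 0.076, 0.114]]
336 [[0.611, 0.074, 0.115], [0.618, 0.076, 0.115]]
340 [[0.611, 0.074, 0.118], [0.618, 0.075, 0.117]]
344 [[0.611, 0.074, 0.12], [0.618, 0.076, 0.12]]
```

Cameras agree with each other: the threads match within 1 mm, and box top and bench depths are right. The real fingertips are at z ≈ 0.094, but the reported TCP implies 0.0535, so the reported TCP z is about 40 mm low while x and y agree. The fingers passed over the drawer front without contact. I'll back off, descend 42 mm further and push for real.

apply_moves(
  rows=[
    [[0,0,0],[-0.5,0,-1.5],-1],
    [[0,0,0],[-3.5,0,0],-1],
    [[0,0,0],[-3.5,0,0],-1],
    [[0,0,0],[-3,0,0],-1],
    [[0,0,0],[0,0,0],-1],
    [[0,0,0],[0,0,2],-1],
    [[0,0,0],[0,0,2],-1],
    [[0,0,0],[0,0,1.5],-1],
    [[0,0,0],[0,0,0],-1],
  ],
)

```text
time_s: 6.12
ee_pos: [0.6506, -0.0401, 0.0391]
tcp_rot: [[-0.266, 0.964, 0.018], [0.964, 0.266, -0.002], [-0.007, 0.017, -1.0]]
ft_force: [-0.3, 0.3, -0.6]
finger_gap: -0.0002
```

```bash
python3 -c "
from h import *
to([.6175,.0605,.028],105.3)
d=shot('wrist','w3')
for v in range(296,325,4): print(v,np.round(dep(d,[[307,v],[331,v]]),3).tolist())
for v in range(150,310,12): print(v,np.round(dep(d,[[318,v]]),3).tolist())
"
```

```text
t 6.12 pos [ 0.6506 -0.0401  0.0391] yaw 105.45 gap -0.0002 F [-0.3  0.3 -0.6]
 turn [0.95 0.38 0.15] shift [10.59 -0.52  1.03]
296 [[0.649, -0.056, 0.0], [0.661, -0.053, -0.0]]
300 [[0.65, -0.058, -0.0], [0.662, -0.055, -0.002]]
304 [[0.627, 0.035, 0.201], [0.663, -0.057, -0.001]]
308 [[0.643, -0.031, 0.065], [0.652, -0.029, 0.064]]
312 [[0.643, -0.031, 0.068], [0.651, -0.029, 0.068]]
316 [[0.643, -0.031, 0.07], [0.651, -0.028, 0.071]]
320 [[0.643, -0.031, 0.073], [0.651, -0.029, 0.074]]
324 [[0.643, -0.031, 0.076], [0.651, -0.029, 0.076]]
150 [[0.632, 0.024, 0.072]]
162 [[0.633, 0.02, 0.073]]
174 [[0.634, 0.017, 0.071]]
186 [[0.64, 0.001, -0.001]]
198 [[0.641, -0.005, -0.0]]
210 [[0.643, -0.01, -0.001]]
222 [[0.644, -0.016, -0.001]]
234 [[0.646, -0.022, -0.001]]
246 [[0.648, -0.028, -0.002]]
258 [[0.649, -0.034, -0.001]]
270 [[0.651, -0.041, -0.001]]
282 [[0.653, -0.047, -0.001]]
294 [[0.655, -0.053, -0.001]]
306 [[0.657, -0.06, -0.002]]
```

apply_moves(
  rows=[
    [[0.9,0.4,0],[0,-0.4,1.1],-1],
    [[0,0,0],[2,0,0.1],-1],
    [[0,0,0],[1.5,0,0],-1],
    [[0,0,0],[0.8,0,0],-1],
    [[0,0,0],[0.8,0,0],-1],
    [[0,0,0],[0.8,0,0],-1],
  ],
)

```text
time_s: 6.92
ee_pos: [0.6323, 0.018, 0.0292]
tcp_rot: [[-0.267, 0.964, 0.005], [0.964, 0.267, -0.003], [-0.004, 0.004, -1.0]]
ft_force: [0.5, -3.3, -2.5]
finger_gap: 0.0
```

```bash
python3 -c "
from h import *
to([.6175,.0605,.028],105.3)"
```

```text
t 6.92 pos [0.6323 0.018  0.0292] yaw 105.46 gap 0.0 F [ 0.5 -3.3 -2.5]
 turn [0.21 0.25 0.16] shift [ 4.49 -0.29  0.1 ]
```

Contact is real now, with 3.3 N reacting along the slide.

apply_moves(
  rows=[
    [[0,0,0],[0.8,0,0],-1],
    [[0,0,0],[0.8,0,0],-1],
    [[0,0,0],[0.8,0,0],-1],
    [[0,0,0],[0.8,0,0],-1],
    [[0,0,0],[0.5,0,0],-1],
  ],
)

```text
time_s: 7.55
ee_pos: [0.6217, 0.055, 0.0292]
tcp_rot: [[-0.266, 0.964, 0.005], [0.964, 0.266, -0.005], [-0.006, 0.003, -1.0]]
ft_force: [1.2, -3.8, -1.3]
finger_gap: 0.0004
```

apply_moves(
  rows=[
    [[0,0,0],[0.3,0,0],-1],
    [[0,0,0],[0.3,0,0],-1],
  ],
)

```text
time_s: 7.8
ee_pos: [0.6199, 0.0614, 0.0292]
tcp_rot: [[-0.266, 0.964, 0.004], [0.964, 0.266, -0.005], [-0.006, 0.003, -1.0]]
ft_force: [0.5, -2.9, -0.3]
finger_gap: -0.0002
```

apply_moves(
  rows=[
    [[0,0,0],[0.3,0,0],-1],
    [[0,0,0],[0.2,0,0],-1],
  ],
)

```text
time_s: 8.05
ee_pos: [0.6199, 0.0611, 0.0293]
tcp_rot: [[-0.263, 0.965, 0.007], [0.965, 0.263, -0.016], [-0.017, 0.002, -1.0]]
ft_force: [1.5, -7.8, -2.0]
finger_gap: -0.0
```

apply_moves(
  rows=[
    [[0,0,0],[0.3,0,0],-1],
    [[0,0,0],[0.3,0,0],-1],
    [[0,0,0],[0.3,0,0],-1],
  ],
)

```text
time_s: 8.43
ee_pos: [0.62, 0.0604, 0.0296]
tcp_rot: [[-0.257, 0.966, 0.01], [0.966, 0.257, -0.034], [-0.036, 0.001, -0.999]]
ft_force: [1.4, -11.4, -1.7]
finger_gap: -0.0002
```

apply_moves(
  rows=[
    [[0,0,0],[-1.5,0,0],-1],
    [[0,0,0],[-2,0,0],-1],
    [[0,0,0],[-1,0,-3],-1],
    [[0,0,0],[0,0,-5],1],
    [[0,0,0],[0,0,-5],1],
    [[0,0,0],[0,0,-1],1],
  ],
)

```text
time_s: 9.18
ee_pos: [0.6305, 0.0181, 0.1736]
tcp_rot: [[-0.255, 0.967, 0.007], [0.967, 0.255, -0.025], [-0.026, 0.001, -1.0]]
ft_force: [-0.4, -0.1, -1.0]
finger_gap: 0.0549
```

```bash
python3 -c "
from h import *
d=shot('wrist','w4');shot('top','t4')
to([.452,-.194,.11],53.9)
cv2.imwrite('pics/w4s.png',cv2.resize(d['img'][:,:,::-1],None,fx=.75,fy=.75))"
```

```text
t 9.28 pos [0.6291 0.0183 0.1708] yaw 104.78 gap 0.0689 F [-0.  -0.5  0.7]
 turn [ 0.48  1.43 50.88] shift [-15.84 -22.52   6.55]
```

View pics/w4s.png

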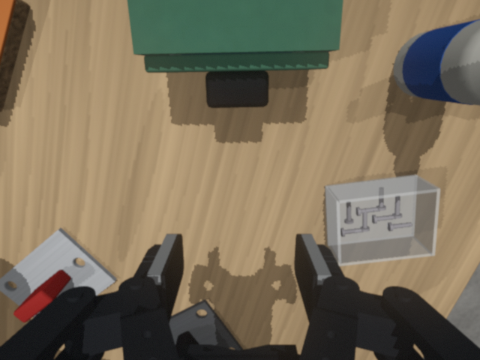

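The drawer front (240,60) now sits against the box end. Moving over the cover.

apply_moves(
  rows=[
    [[0.5,1.4,0],[-3.2,-4.5,0],1],
    [[0,0,0],[-3.2,-4.5,0],1],
    [[0,0,0],[-3.2,-4.5,0],1],
    [[0,0,0],[-3.2,-4.5,0],1],
    [[0,0,0],[-3,-4.5,0],1],
    [[0,0,10.2],[0,0,1],1],
    [[0,0,10.2],[0,0,1],1],
    [[0,0,10.2],[0,0,1],1],
    [[0,0,10.2],[0,0,1],1],
    [[0,0,10.2],[0,0,1],1],
    [[0,0,0],[0,0,0],1],
  ],
)

```text
time_s: 10.65
ee_pos: [0.4307, -0.1919, 0.0992]
tcp_rot: [[0.614, 0.788, -0.043], [0.79, -0.613, 0.019], [-0.011, -0.046, -0.999]]
ft_force: [-1.1, -0.4, -0.2]
finger_gap: 0.0849
```

```bash
python3 -c "
from h import *
d=load('w4');R=np.array([[-.2646,-.9644],[.9644,-.2646]])
for v in(105,115,125,132,136,139):
  p=dep(d,[[316,v]])[0]; print(v,'pull local x,z',np.round((R.T@(p[:2]-[.5798,.1967]))[0],4),round(p[2],3))
to([.452,-.194,-.01],53.9)
d=shot('wrist','w5')
cv2.imwrite('pics/w5.png',d['img'][:,:,::-1])"
```

```text
105 pull local x,z -0.1084 0.071
115 pull local x,z -0.114 0.071
125 pull local x,z -0.1197 0.071
132 pull local x,z -0.1236 0.073
136 pull local x,z -0.126 0.072
139 pull local x,z -0.1279 0.07
t 10.65 pos [ 0.4307 -0.1919  0.0992] yaw 52.15 gap 0.0849 F [-1.1 -0.4 -0.2]
 turn [-2.63  0.6  -1.76] shift [ 1.26  2.3  10.81]
```

View pics/w5.png

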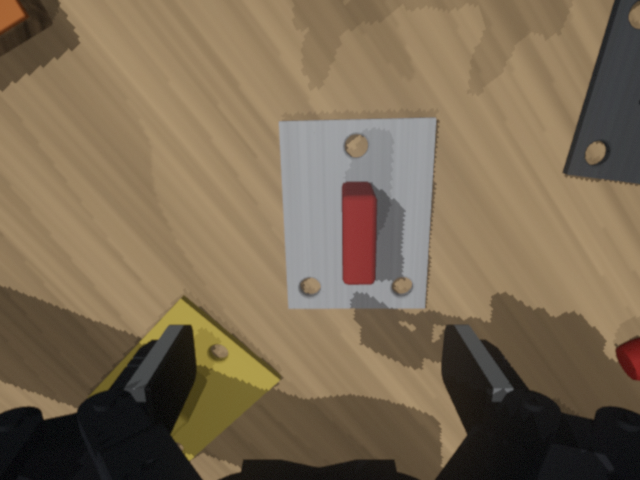

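Wrist picture: the cover is centred with its single hole at (357,145), pair at (310,286) and (402,286), grip at (359,233). The yellow plate (190,370) and the spare (600,100) are clear of it.

```bash
python3 -c "
from h import *
d=load('w5')
# hole0 is +y side; image up=cover +x, +y = left
t,a,r,R=fit(onz(d,[[310,286],[402,286],[357,145]],.006),HM);print(t,a,r)
g=dep(d,[[345,210],[374,210],[345,270],[374,270]]);print(np.round(g,4))
to([*t,-.010],a)"
```

```text
[ 0.45379226 -0.19422089] 53.24051458760613 [0.37296059 0.40208928 0.49545884]
[[ 0.4574 -0.1768  0.0487]
 [ 0.4691 -0.1857  0.0485]
 [ 0.4378 -0.203   0.0488]
 [ 0.4499 -0.2128  0.0473]]
t 10.7 pos [ 0.431  -0.1921  0.0996] yaw 52.2 gap 0.0854 F [ 0.5  0.2 -0.3]
 turn [-2.59  0.62 -1.06] shift [ 1.35  2.42 10.85]
```

apply_moves(
  rows=[
    [[-2.6,0.6,-1.3],[1.3,2.4,0],1],
    [[0,0,0],[0,0,2.5],1],
    [[0,0,0],[0,0,2.5],1],
    [[0,0,0],[0,0,2],1],
    [[0,0,0],[0,0,0],1],
  ],
)

```text
time_s: 11.32
ee_pos: [0.4587, -0.1965, 0.0261]
tcp_rot: [[0.583, 0.812, 0.001], [0.812, -0.583, 0.001], [0.001, 0.001, -1.0]]
ft_force: [-0.2, -0.7, 0.4]
finger_gap: 0.0852
```

```bash
python3 -c "
from h import *
to([.453,-.1942,-.009],53.5)"
```

```text
t 11.32 pos [ 0.4587 -0.1965  0.0261] yaw 54.34 gap 0.0852 F [-0.2 -0.7  0.4]
 turn [ 0.04 -0.07  0.84] shift [-0.15 -0.6   3.51]
```

apply_moves(
  rows=[
    [[0,0,0.8],[-0.1,-0.6,1.5],1],
    [[0,0,0],[0,0,1.4],1],
    [[0,0,0],[0,0,0.5],1],
    [[0,0,0],[0,0,0],1],
  ],
)

```text
time_s: 11.82
ee_pos: [0.4558, -0.1953, -0.0064]
tcp_rot: [[0.591, 0.807, 0.005], [0.807, -0.591, -0.001], [0.002, 0.005, -1.0]]
ft_force: [0.3, 0.7, -0.8]
finger_gap: 0.085
```

```bash
python3 -c "
from h import *
to([.453,-.1942,-.009],53.5)"
```

```text
t 11.82 pos [ 0.4558 -0.1953 -0.0064] yaw 53.78 gap 0.085 F [ 0.3  0.7 -0.8]
 turn [ 0.29 -0.11  0.28] shift [-0.08 -0.29  0.25]
```

apply_moves(
  newtons=60,
  rows=[
    [[0.3,0,0.3],[-0.1,-0.3,0.2],0.5],
    [[0,0,0],[0,0,0],-0.2],
    [[0,0,0],[0,0,0],-1],
    [[0,0,0],[0,0,0],-1],
    [[0,0,0],[0,0,0],-1],
    [[0,0,0],[0,0,0],-1],
    [[0,0,0],[0,0,0],-1],
    [[0,0,0],[0,0,0],-1],
  ],
)

```text
time_s: 12.82
ee_pos: [0.454, -0.195, -0.0072]
tcp_rot: [[0.595, 0.804, 0.003], [0.804, -0.595, 0.001], [0.002, 0.002, -1.0]]
ft_force: [-0.5, -0.6, -0.8]
finger_gap: 0.0173
```

apply_moves(
  rows=[
    [[0,0,0],[0,0,-1],-1],
    [[0,0,0],[0,0,-2],-1],
    [[0,0,0],[0,0,-3],-1],
    [[0,0,0],[0,0,-5],-1],
    [[0,0,0],[0,0,-5],-1],
    [[0,0,0],[0,0,-2],-1],
    [[0,0,0],[0,0,0],-1],
  ],
)

```text
time_s: 13.7
ee_pos: [0.4497, -0.1929, 0.1782]
tcp_rot: [[0.595, 0.804, -0.004], [0.804, -0.595, 0.005], [0.001, -0.006, -1.0]]
ft_force: [1.4, 0.3, -4.1]
finger_gap: 0.0171
```

```bash
python3 -c "
from h import *
to([.5798,.1967,.115],105.35)
d=shot('wrist','w6')
cv2.imwrite('pics/w6.png',d['img'][:,:,::-1])"
```

```text
t 13.7 pos [ 0.4497 -0.1929  0.1782] yaw 53.49 gap 0.0171 F [ 1.4  0.3 -4.1]
 turn [ -0.28  -0.23 -51.86] shift [ 39.05 -12.68   6.46]
```

View pics/w6.png

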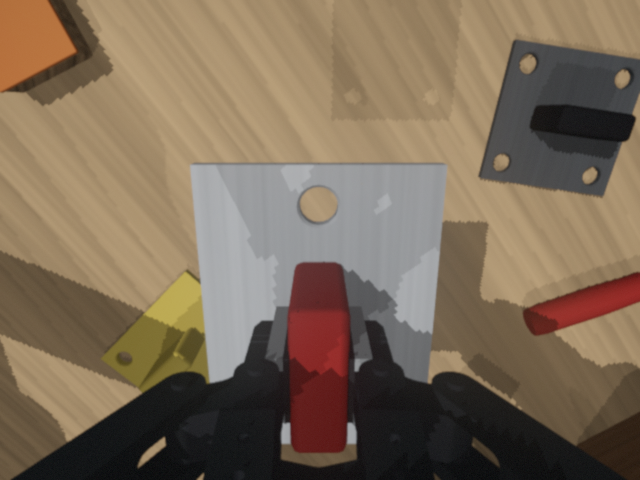

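The cover is held squarely by the red grip, with its single hole at (318,204) and front corners at (192,163) and (445,163). I measure it in the hand.

```bash
cat >> h.py <<'E'
def cover(d,hole,c1,c2,tip=None):
    # plane from depth on plate's bright region, then hole2 + front corners -> pose
    ys,xs=np.mgrid[c1[1]+8:c1[1]+90:4, c1[0]+15:c2[0]-15:4]; uv=np.c_[xs.ravel(),ys.ravel()]
    uv=uv[np.linalg.norm(uv-np.array(hole),axis=1)>28]
    P=dep(d,uv); ok=abs(P[:,2]-np.median(P[:,2]))<.006; P=P[ok]
    A=np.c_[P[:,:2],np.ones(len(P))]; k=np.linalg.lstsq(A,P[:,2],rcond=None)[0]
    n=np.array([-k[0],-k[1],1]);n/=np.linalg.norm(n); o=P.mean(0)
    r=rays(d,[hole,c1,c2]);O=np.array(d['origin']);Q=O+r*(((o-O)@n)/(r@n))[:,None]
    t,a,res,R=fit(Q,[[.045,0],[.06,.045],[.06,-.045]])
    zc=k@[t[0],t[1],1]
    print('cover xy',np.round(t,4),'yaw',round(a,2),'res mm',np.round(res,1),'top z',round(zc,4),'tilt',round(np.degrees(np.arccos(n[2])),2),'n',np.round(n,3))
    return t,a
E
python3 -c "
from h import *
t,a=cover(load('w6'),(318,204),(192,163),(445,163))
s=robot.get_state();R=np.array(s['tcp_rot']);print('offset in tool xy mm',1000*(R.T@(np.r_[t,s['ee_pos'][2]]-s['ee_pos'])))"
```

```text
cover xy [ 0.4501 -0.1932] yaw 53.46 res mm [0.3 0.9 0.8] top z 0.1904 tilt 0.36 n [ 0.005 -0.004  1.   ]
offset in tool xy mm [ 0.07134537  1.002924   -0.00723367]
```

apply_moves(
  rows=[
    [[0,0,0],[2.5,-0.8,0],-1],
    [[0,0,0],[4.5,-1.5,0],-1],
    [[0,0,0],[4.5,-1.5,0],-1],
    [[0,0,0],[4.5,-1.5,0],-1],
    [[0,0,0],[4.5,-1.5,0],-1],
    [[0,0,0],[4.5,-1.5,0],-1],
    [[0,0,0],[4.5,-1.5,0],-1],
    [[0,0,0],[4.5,-1.5,0],-1],
    [[0,0,0],[3,-1,0],-1],
    [[0,0,0],[1,-0.3,0],-1],
    [[0,0,0],[0,0,0],-1],
  ],
)

```text
time_s: 15.12
ee_pos: [0.5648, 0.1986, 0.1557]
tcp_rot: [[0.597, 0.801, -0.041], [0.802, -0.598, 0.004], [-0.021, -0.035, -0.999]]
ft_force: [-0.7, -0.2, -3.8]
finger_gap: 0.0174
```

apply_moves(
  rows=[
    [[0,0,-6],[0,0,0],-1],
    [[0,0,-9],[0,0,0],-1],
    [[0,0,-9],[0,0,0],-1],
    [[0,0,-9],[0,0,0],-1],
    [[0,0,-8],[0,0,0],-1],
    [[0,0,-6],[0,0,0],-1],
    [[0,0,-4],[0,0,0],-1],
    [[0,0,0],[0,0,0],-1],
  ],
)

```text
time_s: 16.12
ee_pos: [0.5587, 0.1843, 0.1514]
tcp_rot: [[-0.261, 0.964, -0.053], [0.965, 0.261, -0.004], [0.01, -0.052, -0.999]]
ft_force: [-0.1, -0.6, -3.5]
finger_gap: 0.0169
```

```bash
python3 -c "
from h import *
to([.580,.197,.11],105.35)"
```

```text
t 16.12 pos [0.5587 0.1843 0.1514] yaw 105.11 gap 0.0169 F [-0.1 -0.6 -3.5]
 turn [-2.98 -0.6  -0.23] shift [0.63 2.6  4.01]
```

apply_moves(
  rows=[
    [[-3,-0.6,-0.2],[0.6,2.5,0],-1],
    [[0,0,0],[0,0,0],-1],
    [[0,0,0],[0,0,1],-1],
    [[0,0,0],[0,0,1],-1],
    [[0,0,0],[0,0,0.5],-1],
    [[0,0,0],[0,0,0],-1],
  ],
)

```text
time_s: 16.88
ee_pos: [0.5778, 0.1921, 0.1213]
tcp_rot: [[-0.257, 0.966, -0.007], [0.966, 0.257, -0.003], [-0.001, -0.007, -1.0]]
ft_force: [-0.3, 0.5, -3.2]
finger_gap: 0.0177
```

```bash
python3 -c "
from h import *
to([.579,.1962,.110],105.35)"
```

```text
t 16.88 pos [0.5778 0.1921 0.1213] yaw 104.88 gap 0.0177 F [-0.3  0.5 -3.2]
 turn [-0.42  0.07 -0.47] shift [0.37 0.23 1.13]
```

apply_moves(
  rows=[
    [[-0.4,0.1,-0.5],[0.4,0.2,0.5],-1],
    [[0,0,0],[0,0,0.5],-1],
    [[0,0,0],[0,0,0],-1],
    [[0,0,0],[0,0,0],-1],
  ],
)

```text
time_s: 17.38
ee_pos: [0.579, 0.1971, 0.111]
tcp_rot: [[-0.266, 0.964, 0.001], [0.964, 0.266, 0.001], [0.001, 0.001, -1.0]]
ft_force: [0.4, -0.3, -4.1]
finger_gap: 0.0173
```

```bash
python3 -c "
from h import *
to([.579,.1962,.110],105.35)
d=shot('wrist','w7')
cv2.imwrite('pics/w7.png',d['img'][:,:,::-1])
shot('scene','s7');crop(load('s7'),360,180,140,105,5.6,'s7c')"
```

```text
t 17.38 pos [0.579  0.1971 0.111 ] yaw 105.43 gap 0.0173 F [ 0.4 -0.3 -4.1]
 turn [ 0.04 -0.03  0.08] shift [-0.08 -0.02  0.1 ]
```

View pics/w7.png

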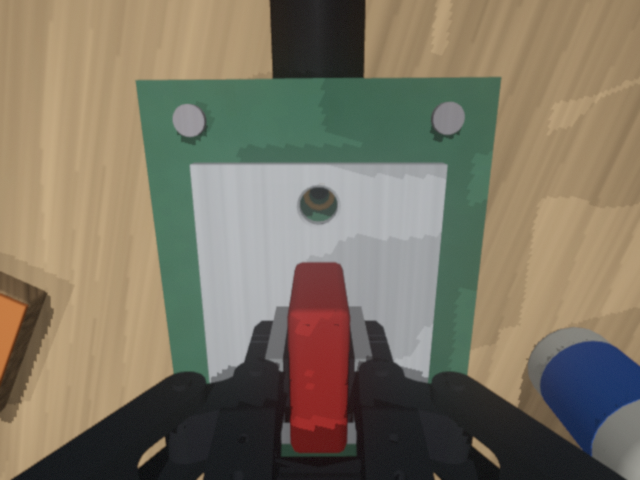

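The cover lies over the collector, and the thread's brass rim shows through the hole at (318,200). The box corners are at (137,81) and (500,77), the bolts at (188,120) and (448,118). Now a numeric check in this one picture.

```bash
python3 -c "
from h import *
d=load('w7')
t,a=cover(d,(318,204),(191,164),(447,163))
Q=np.r_[onz(d,[[137,81],[500,77]],.1),onz(d,[[188,120],[448,118]],.104)]
tc,ac,r,R=fit(Q,[[.09,.07],[.09,-.07],[.075,.05],[.075,-.05]]);print('coll wrist',tc,ac,r)
k=lambda a:np.array([[np.cos(np.radians(a)),-np.sin(np.radians(a))],[np.sin(np.radians(a)),np.cos(np.radians(a))]])
for c,ca,n in((tc,ac,'wrist'),([.580,.1965],105.35,'top')):
  e=(HM@k(a).T+t)-(HM@k(ca).T+c); print(n,'errs mm',np.round(1000*np.linalg.norm(e,axis=1),1),'in tool axes mm',np.round(1000*e.mean(0)@np.array([[-.266,.964],[.964,.266]]),1))
crop(d,270,170,100,75,8,'w7c')
"
```

```text
cover xy [0.5793 0.1968] yaw 105.58 res mm [0.5 0.5 0.2] top z 0.1231 tilt 0.06 n [-0.001  0.     1.   ]
coll wrist [0.57992618 0.19604517] 105.93799355499728 [1.19349067 0.87777274 0.42357048 0.56261415]
wrist errs mm [1.3 1.  1. ] in tool axes mm [ 0.9 -0.5]
top errs mm [0.6 0.8 1. ] in tool axes mm [ 0.5 -0.6]
```

View pics/w7c.png

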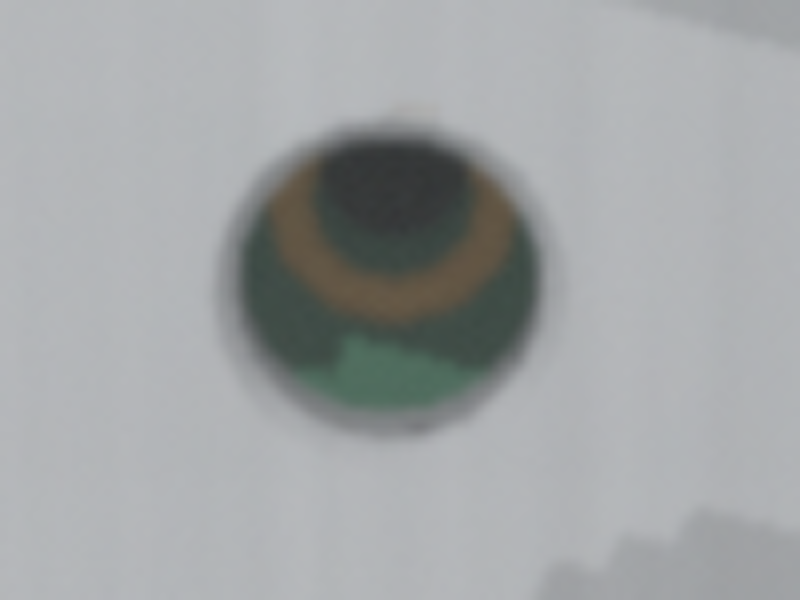

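The holes agree within about 1 mm by both measurements, tilt is 0.06°, and the gap is about 17 mm. Last, I check the drawer from the scene depth and then hand in.

```bash
python3 -c "
from h import *
d=load('s7');R=np.array([[-.2646,-.9644],[.9644,-.2646]]);t=np.array([.580,.1965])
print([(x,round(float(dep(d,np.round(proj(d,[*(R@[x/1000,0]+t),.073])))[0,2]),3)) for x in range(-142,-108,3)])
print([(x,round(float(dep(d,np.round(proj(d,[*(R@[x/1000,-50]+t) if 0 else (R@[x/1000,-.05]+t),.085])))[0,2]),3)) for x in range(-115,-85,3)])
to([.579,.1962,.110],105.35);print(np.abs(robot.get_state()['joint_velocities']).max())
robot.finish_job()"
```

```text
File "<string>", line 5
    print([(x,round(float(dep(d,np.round(proj(d,[*(R@[x/1000,-50]+t) if 0 else (R@[x/1000,-.05]+t),.085])))[0,2]),3)) for x in range(-115,-85,3)])
                                                                     ^^
SyntaxError: invalid syntax
```

```bash
python3 -c "
from h import *
d=load('s7');R=np.array([[-.2646,-.9644],[.9644,-.2646]]);t=np.array([.580,.1965])
for y,z,r in((0,.073,range(-142,-108,3)),(-.05,.085,range(-115,-85,3))):
  print([(x,round(float(dep(d,np.round(proj(d,[*(R@[x/1000,y]+t),z])))[0,2]),3)) for x in r])
to([.579,.1962,.110],105.35);print(np.abs(robot.get_state()['joint_velocities']).max())
"
```

```text
[(-142, 0.003), (-139, 0.001), (-136, 0.0), (-133, 0.055), (-130, 0.068), (-127, 0.071), (-124, 0.074), (-121, 0.074), (-118, 0.075), (-115, 0.073), (-112, 0.076), (-109, 0.076)]
[(-115, 0.031), (-112, 0.044), (-109, 0.051), (-106, 0.063), (-103, 0.077), (-100, 0.085), (-97, 0.088), (-94, 0.083), (-91, 0.089), (-88, 0.052)]
t 17.48 pos [0.579  0.197  0.1111] yaw 105.43 gap 0.0173 F [ 0.6 -0.  -3. ]
 turn [ 0.04 -0.03  0.08] shift [-0.08 -0.02  0.11]
0.14371348682368051
```

The pull face edge lies at about −130 mm and the front at about −102 mm, which is shut. The arm is still, so I hand in.

```bash
python3 -c "
from h import *
print(robot.finish_job())"
```

```text
the job is handed in; nothing more can be done
None
```

The drawer is fully home and the cover is held level over the collector, with its three holes over the three threaded holes. I handed the job in while still holding it; no verdict was reported.

**Last checks:**
- **Drawer:** the pull face is about 130 mm from the collector's origin and the green front about 102 mm, which is shut to roughly 1 mm. The push force had also climbed to 11 N with no further movement.
- **Cover:** its underside is about 17 mm above the top and its tilt is about 0.1°. The hole errors are 0.6–1.0 mm against the top-camera fit and 1.0–1.3 mm against the wrist picture. The brass rim shows through the single hole.
- **Grip:** 60 N was set, the fingers are 17 mm apart, and the arm was at rest at hand-in.
- **Not checked:** I did not measure the other loose things again at the end. No unexpected contact force showed at any check.

**What disagreed:** the reported tool height reads about 40 mm lower than the cameras show. Because of that, the first push passed over the drawer front without touching it. I found this in the pictures, allowed for it and pushed again, all before lifting the cover. The wrist and top cameras differ by 0.6° on the collector's angle and by up to 2 mm on the cover's first position, within what the task allows.

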